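Bundle three round bars in a soldering jig

ROBOT

A 6-joint arm with a two-finger parallel gripper is mounted at the origin on the work surface. World frame = base frame: x ahead of the robot, y to its left, z up, the work surface at z = 0. Lengths are in m, angles in rad, forces in N, time in s.
With the tool pointing down it reaches from about 0.375 to 0.975 m from the base axis. Payload 3.8 kg.
Tool frame: the origin (TCP) lies midway between the tips of the shut fingers; the grasp point (between the pads) lies 19 mm behind it; z points along the fingers, y is the line along which they close (so a half turn about z gives the same grasp; the last joint's range is limited). The gripper opens to 85 mm and grips with 20 to 120 N. Pads are 22 mm wide; open, the fingers measure 114 mm over their backs; the gripper's body (76 mm by 85 mm) begins 54 mm behind the grasp point. The pads swing forward as they close: fully open they stand 13 mm farther back than shut.
Start: joints at [-1.198, 0.264, 1.604, -0, 1.274, -0.037], TCP at [0.269, -0.619, 0.231] pointing down, gripper open.
Joint ranges: [-2.63, 2.63], [-0.94, 2.18], [0.31, 2.57], [-1.31, 4.45], [0, 2.66], [-2.55, 2.55]. Speed limits (rad/s): [2.57, 2.57, 3.14, 3.14, 3.14, 3.14].

INTERFACE

Orientations are given as a unit quaternion [x, y, z, w].
In Python, from cell import manip gives the robot as it stands.
- The arm moves only by the tool carry_out, never from a script. Its argument "commands" is text: rows parted by semicolons, each of 4 numbers parted by spaces: the shift along the tool's x, y, z in cm, then the turn about the tool's z in degrees. In form: x y z spin; .... A call has 1 to 20 rows; each row is the pose to reach, as a shift and turn from the pose commanded when the call began, along the tool's axes at that moment; what a row does not reach only later rows make up. A row lasts 1/12 s, in which the tool goes at most 41.7 mm and 7.16 degrees, less where a joint would pass 70% of its speed; a pose out of reach is approached as far as the arm can. A call with a gripper value outside its range is refused whole. "gripper" is the closure, from -1 (fully open) to 1 (shut), set as the call begins (left out, the last holds). The fingers move at their own pace and stop on an object; the grip force is fixed at half the most. Time passes only in rows, so rows that repeat a pose let the fingers close. It gives the time, the measured TCP pose, the force, the opening and the grip force at its end, in the units of the state.
- manip.state(): the state, without advancing time (a new reading comes with each control period).
- manip.capture(name): name is "side" or "top"; returns a dict with "pixels" (480x640x3 uint8, red, green, blue), "range_z" (480x640 float32, m along the optical axis (not along the pixel's ray), 0 where there is no reading), "fx", "fy", "cx", "cy" (pixels), "R" (3x3) and "t" (3): a world point X has camera coordinates R X + t. Camera axes: x right, y down, z forward; pixel columns grow to the right and rows downward; lengths in m; the calibration is good to about 2 mm. A picture is of the moment at which its call begins.
- manip.close_job(): hands the job in; it is judged then, once.
The state is a dict: "t": time; "joints": joint angles; "dq": joint speeds; "tau": joint torques, N m; "position": TCP position; "eef_rot": TCP orientation; "ft_force": force on the tool from outside, world axes, zero at the start; "wrist_torque": the same for the moment, N m; "width": finger opening in m; "grip_force": force on a finger pad.
Only numpy, scipy, OpenCV 4.12 (cv2) and the standard library are available. Lean on these libraries where they do the work, as an engineer would, in place of code of your own. Each camera call takes 0.05 s, during which the arm holds its last target. There are 200 camera calls.

TASK

Get the three aluminium bars ready to be joined as a bundle: first slide the jig's jaw along until it presses the two lower bars firmly together against the fence, then bring the third bar off the ledge and let it settle along the groove on top of those two, its ends roughly in line with theirs. Do not drop the bar in from a height or send it flying, leave the jaw closed up with no slack, and leave the jack, the tool jar and the spring clamp where they are.

Things in the scene. Friction and masses are not known exactly. Their poses are not given: they have to be found in the camera images.
- jig: Jig screwed to the bench, does not move. Plywood bed 150 (x) x 182 (y) x 12 mm thick; origin under the bed's centre on the bench top, z up. At its +y end a wooden fence, upright face at y = +53 mm. Closed up, the lower bars' axes lie at y = +37 and +5 mm, 28 mm above the bench.
- ledge (a point): Middle of the flat ledge on top of the fence, 45 mm above the bench (33 above the bed), at jig y = +71 mm; axes as the jig's. The ledge is 150 mm long (x), from jig y = +53 to +89 mm, no lip, with a groove 8 mm wide and 7 mm deep along x through this point.
- hollow (a point): Fixed mark: where the third bar's axis ends up when seated in the hollow on the closed-up lower bars, at jig x = 0, y = +21 mm, 55.7 mm above the bench.
- jaw (a joint): Travel of the sliding jaw along the jig's +y (towards the fence), m: 0 fully open, about 0.055 when both lower bars are pinched between jaw and fence (end stop 0.060). It slides stiffly: 5 to 6 N to move it, more than 10 N once the bars are pinched, and it stays where it is left.
- jaw_back (a point): Middle of the jaw's outer (-y) upright face, the face to push on, 27 mm above the bench; axes as the jig's. The jaw is a dark wooden strip with steel facing, 150 mm long (x), 20 mm thick (y), standing 28 mm above the bed, its top 41 mm above the bench. Its gripping face is 20 mm in +y from this point.
- bar_a: Plain solid aluminium round bar, 32 mm diameter, 130 mm long, about 0.28 kg, lying on the bed, the one nearer the fence; origin at its middle, on its axis; x along the bar. Free to roll.
- bar_b: Same kind of bar, lying on the bed, the one nearer the jaw; origin at its middle, on its axis; x along the bar. Free to roll.
- bar_c: Same kind of bar, lying lengthwise in the ledge's groove, axis 60 mm above the bench; origin mid-bar on its axis, x along the bar. A sideways push of a few newtons brings it out. Rolled to -y it first dips between ledge edge and the closed-up bar_a (jig y about +45 mm) and can stop there; past the top of bar_a (y +37 mm) it falls on into the hollow.
- jack: Blue scissor jack, 90 x 80 x 80 mm, bystander; origin under its centre.
- jar: Steel jar 72 mm across and 90 mm high with brushes and tools sticking out to about 200 mm, bystander; origin under its centre.
- clamp: Small black and orange spring clamp lying flat, about 120 x 55 x 22 mm, bystander; origin under its pivot.
Things that resemble listed ones, but are neither listed nor needed, are in the scene too. What is shaped like the bar_a but brown is not meant.

How it is judged:
On the way, in this order (a step that is already met when the one before it is completed fails the run):
1. the jaw bears on the lower bars with more than 3 N, both packed against the fence (contact force between jaw and bar_b above 3 N and y of bar_a in the frame of jig between 0.033 and 0.04 m and y of bar_b in the frame of jig between 0.001 and 0.008 m and z of bar_a in the frame of jig between 0.026 and 0.03 m and z of bar_b in the frame of jig between 0.026 and 0.03 m and value of joint jaw above 0.0515 m), for 0.1 s.
2. the third bar lies in the hollow on top of the two lower bars (y of bar_c in the frame of jig between 0.017 and 0.025 m and z of bar_c in the frame of jig between 0.0535 and 0.0575 m and x of bar_c in the frame of jig between -0.04 and 0.04 m and angle between the x axis of bar_c and the x axis of jig, either way round below 0.06 rad), for 0.2 s.
At the end, for the whole second after the job is handed in: Jaw travel over 51.5 mm; lower bars on the bed within 3 to 4 mm of their closed-up places; third bar in the hollow on top: axis within 4 mm sideways, 2 mm in height and 0.06 rad of its seat, middle within 40 mm of the jig's middle along x; all bars at rest (all of step 2 and y of bar_a in the frame of jig between 0.033 and 0.04 m and y of bar_b in the frame of jig between 0.001 and 0.008 m and z of bar_a in the frame of jig between 0.026 and 0.03 m and z of bar_b in the frame of jig between 0.026 and 0.03 m and value of joint jaw above 0.0515 m and linear speed of each of bar_a, bar_b, bar_c below 0.01 m/s); the robot touches nothing.
It fails at once if the third bar is dropped or sent flying (over 0.6 m/s while not held or touched by the fingers) (linear speed of bar_c above 0.6 m/s and contact force between the fingers and bar_c below 0.05 N).
It fails at once if the jack is shifted by more than 30 mm (distance of jack from where it was at the start of the episode above 0.03 m).
It fails at once if the jar is shifted by more than 30 mm (distance of jar from where it was at the start of the episode above 0.03 m).
It fails at once if the clamp is shifted by more than 30 mm (distance of clamp from where it was at the start of the episode above 0.03 m).
It also fails if it takes over 51 s, if anything falls off the work surface, if the arm or the gripper's body presses on something with over 40 N, if the wrist force passes 120 N, or if a joint passes its speed limit or range.

## Working session

There is one attempt and no reset: what is moved stays moved. The work goes in short steps, Python scripts to look and compute and a tool call to move; the robot and the scene stay as the last step left them, time stands still between calls to the robot, and variables do not carry over. Pictures are saved under pics/ and viewed, at most 10 in all, crops included, and the job is handed in when it is done.

Besides the shell and the picture viewer there is one more tool, called as name(argument=value, ...), one argument or row to a line, values as JSON. carry_out: Moves the arm, as the interface text tells. Its arguments: {"type":"object","properties":{"commands":{"type":"string"},"gripper":{"type":"number"}},"required":["commands"]}

```bash
mkdir -p pics
python3 - <<'E'
from cell import manip
import cv2,numpy as np
for n in("side","top"):
    c=manip.capture(n);cv2.imwrite(f"pics/{n}0.png",c["pixels"][...,::-1]);np.savez(f"{n}0.npz",**c)
    print(n,c["fx"],c["cx"],c["cy"],np.round(c["R"],3).tolist(),np.round(c["t"],3), (-c["R"].T@c["t"]).round(3))
print(manip.state())
E
```

```text
side 500.404298275815 325.8170804436501 239.57272298546337 [[-0.923, -0.386, 0.017], [-0.204, 0.451, -0.869], [0.327, -0.805, -0.495]] [0.522 0.186 1.015] [0.187 0.934 0.655]
top 619.0616716865886 319.2695986099226 236.48924882663982 [[-0.025, -1.0, 0.01], [-0.981, 0.022, -0.193], [0.192, -0.014, -0.981]] [0.008 0.585 1.437] [0.298 0.015 1.523]
{'t': 0.1, 'joints': array([-1.19789506e+00,  2.64727516e-01,  1.60524547e+00,  3.24045841e-05,
        1.27372181e+00, -3.68946201e-02]), 'dq': array([-0.00010361, -0.00146015, -0.00124379,  0.00269701, -0.00153092,
       -0.00039357]), 'tau': array([-3.33455887e-05, -5.16709936e+01, -3.68589413e+01,  7.59178124e-05,
        6.29611721e-03, -1.78442392e-06]), 'position': array([ 0.26870174, -0.6184809 ,  0.23004871]), 'eef_rot': array([ 9.79082182e-01,  2.03462470e-01, -1.60484933e-04, -1.03886555e-03]), 'ft_force': array([0.13260695, 0.30946359, 0.29572661]), 'wrist_torque': array([ 0.01196755, -0.02813236,  0.0236014 ]), 'grip_force': 0.0, 'width': 0.08568113794723527}
```

View pics/side0.png

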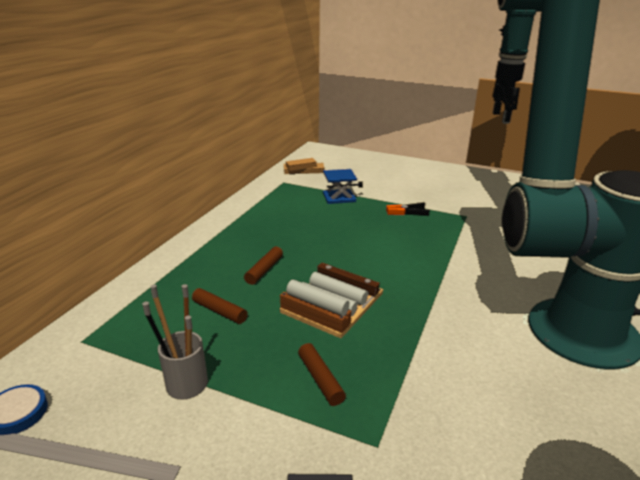

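View pics/top0.png

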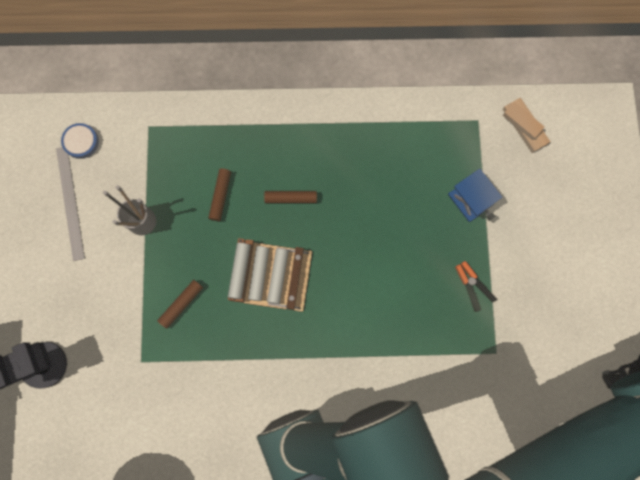

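Side view: the jig is at about (332,297), with its fence nearest the camera and the jaw (two bolts) behind. Top view: fence on the left with bar_c at (239,270), bar_a at (258,272), bar_b at (281,275), the jaw at (297,279). The jack is at (476,195), clamp at (474,285), jar at (135,215).

```bash
cat > h.py <<'E'
import numpy as np,cv2
def world(c):
    v,u=np.mgrid[:480,:640];z=c["range_z"]
    P=np.stack([(u-c["cx"])/c["fx"]*z,(v-c["cy"])/c["fy"]*z,z],-1)
    return (P-c["t"])@c["R"]
def ray(c,u,v,h):
    o=-c["R"].T@c["t"];d=c["R"].T@np.array([(u-c["cx"])/c["fx"],(v-c["cy"])/c["fy"],1]);return o+d*(h-o[2])/d[2]
def bars(c,box):
    x0,y0,x1,y1=box
    hsv=cv2.cvtColor(c["pixels"],cv2.COLOR_RGB2HSV)
    m=((hsv[...,1]<50)&(hsv[...,2]>90)).astype(np.uint8);k=np.zeros_like(m);k[y0:y1,x0:x1]=1;m*=k
    n,l,s,_=cv2.connectedComponentsWithStats(m,connectivity=4)
    return [(l==i) for i in range(1,n) if s[i,4]>150]
E
python3 - <<'E'
from h import *
im={}
for n,b in(("top",(215,225,325,325)),("side",(265,250,395,345))):
    c=dict(np.load(n+"0.npz"));W=world(c)
    x0,y0,x1,y1=b
    im[n]=cv2.resize(np.ascontiguousarray(c["pixels"][y0:y1,x0:x1,::-1]),(780,600) if n=="top" else None,fx=6,fy=6,interpolation=cv2.INTER_CUBIC) if n=="side" else cv2.resize(np.ascontiguousarray(c["pixels"][y0:y1,x0:x1,::-1]),None,fx=6,fy=6,interpolation=cv2.INTER_CUBIC)
    cv2.imwrite(f"pics/{n}crop.png",im[n])
    for m in bars(c,b):
        ys,xs=np.nonzero(m);P=W[m];P=P[P[:,2]>0.01]
        r=cv2.minAreaRect(np.c_[xs,ys].astype(np.float32))
        q=cv2.fitLine(P[:,:2].astype(np.float32),cv2.DIST_L2,0,.01,.01).ravel()
        print(n,m.sum(),np.round(r[0],1),np.round(r[1],1),round(r[2],1),"med",np.median(P,0).round(4),"z95",np.percentile(P[:,2],[50,90,97]).round(4),"line",q.round(4))
    # jig patch above mat: profile
    sel=np.zeros((480,640),bool);sel[y0:y1,x0:x1]=1
    P=W[sel];P=P[P[:,2]>.008]
    print(n,P.min(0).round(3),P.max(0).round(3))
    if n=="top":
        r=cv2.minAreaRect(P[:,:2].astype(np.float32));print(r,cv2.boxPoints(r).round(4))
E
```

```text
top 804 [238.2 270.4] [14.6 55.9] 9.5 med [0.5038 0.1851 0.073 ] z95 [0.073  0.0781 0.0805] line [ 0.9982 -0.0598  0.5038  0.1849]
top 700 [258.3 273. ] [13.2 54.2] 8.5 med [0.502  0.1428 0.0405] z95 [0.0405 0.0455 0.0477] line [ 0.9923 -0.124   0.5022  0.1423]
top 706 [279.1 276.6] [15.8 57.2] 10.3 med [0.4915 0.0959 0.0406] z95 [0.0406 0.0457 0.0483] line [ 0.9969 -0.0789  0.4913  0.0956]
top [ 0.298 -0.02   0.008] [0.625 0.252 1.523]
((0.4694627523422241, 0.12454715371131897), (0.2665117383003235, 0.327523797750473), 86.06812286376953) [[ 0.2969  0.0028]
 [ 0.6237 -0.0196]
 [ 0.642   0.2463]
 [ 0.3152  0.2687]]
side 1809 [326.9 291.8] [79.1 30. ] 20.9 med [0.4962 0.16   0.0448] z95 [0.0448 0.0746 0.076 ] line [ 0.3404 -0.9403  0.497   0.1561]
side [ 0.187 -0.002  0.008] [0.711 0.934 0.655]
```

View pics/topcrop.png

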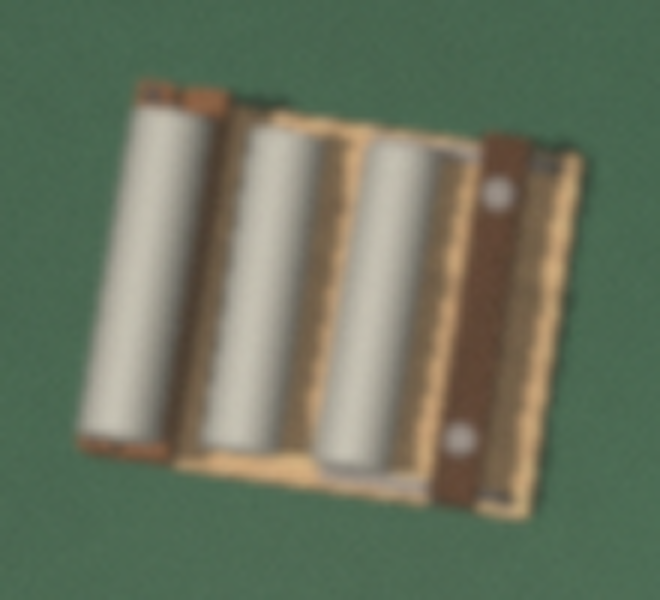

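The crop shows the bars clear of each other. The bed's -y corners are at about crop (583,152) and (530,518). The ledge's outer corners are at about (142,82) and (80,455), and the jaw runs from (508,137) to (456,503).

Run:
```python
from h import *
c=dict(np.load("top0.npz"));o=np.array([215,225])
R=lambda p,h:ray(c,*(np.array(p)/6+o-0.4),h)
def show(n,p,q,h):
    a,b=R(p,h),R(q,h);d=a-b;print(n,a.round(4),b.round(4),"len",np.linalg.norm(d).round(4),"yaw",np.degrees(np.arctan2(d[1],d[0])).round(2),"mid",((a+b)/2).round(4))
show("bed -y edge",(584,152),(530,520),.012)
show("ledge outer",(140,82),(79,455),.045)
show("ledge inner",(228,90),(172,465),.045)
show("jaw +y",(486,135),(433,502),.041);show("jaw -y",(530,140),(478,506),.041)
for n,p,q in(("c",(174,108),(122,440)),):show(n,p,q,.06)
show("a",(288,127),(241,448),.028);show("b",(404,142),(350,470),.028)
hsv=cv2.cvtColor(c["pixels"],cv2.COLOR_RGB2HSV)
m=((hsv[...,1]<75)&(hsv[...,2]>70)).astype(np.uint8)
for box in((222,235,252,305),(243,240,272,310),(267,242,293,312)):
    k=np.zeros_like(m);k[box[1]:box[3],box[0]:box[2]]=1
    n,l,s,_=cv2.connectedComponentsWithStats(m*k,connectivity=4);i=1+s[1:,4].argmax()
    ys,xs=np.nonzero(l==i);r=cv2.minAreaRect(np.c_[xs,ys].astype(np.float32));print(np.round(r[0],1),np.round(r[1],1),r[2],s[i,4])
    h=.06 if box[0]==222 else .028
    print(ray(c,*r[0],h).round(4))
W=world(c);mm=np.zeros((480,640),np.uint8);mm[225:325,210:330]=1
P=W[(mm>0)&(W[...,2]>.008)&(W[...,2]<.12)]
r=cv2.minAreaRect(P[:,:2].astype(np.float32));print("depth rect",r)
# side view: jig height slices
s=dict(np.load("side0.npz"));V=world(s);Q=V[(np.abs(V[...,0]-.5)<.12)&(np.abs(V[...,1]-.12)<.12)&(V[...,2]>.008)&(V[...,2]<.1)]
yaw=np.radians(-8.5)
A=np.array([[np.cos(yaw),np.sin(yaw)],[-np.sin(yaw),np.cos(yaw)]])
for nm,X in(("top",P),("side",Q)):
    xy=(X[:,:2]-[.5,.12])@A.T
    g=(abs(xy[:,0])<.04)
    print(nm,"x range",np.percentile(xy[:,0],[1,99]).round(3))
    for y in np.arange(-.12,.12,.006):
        k=g&(abs(xy[:,1]-y)<.003)
        if k.sum()>3:print(round(y,3),np.median(X[k,2]).round(4),end="; ")
    print()
```

```text
bed -y edge [0.5607 0.012  0.012 ] [0.41   0.0372 0.012 ] len 0.1527 yaw -9.51 mid [0.4853 0.0246 0.012 ]
ledge outer [0.5878 0.191  0.045 ] [0.4375 0.2151 0.045 ] len 0.1522 yaw -9.11 mid [0.5127 0.2031 0.045 ]
ledge inner [0.5837 0.1555 0.045 ] [0.4327 0.1783 0.045 ] len 0.1527 yaw -8.58 mid [0.5082 0.1669 0.045 ]
jaw +y [0.5635 0.0516 0.041 ] [0.4159 0.0752 0.041 ] len 0.1495 yaw -9.09 mid [0.4897 0.0634 0.041 ]
jaw -y [0.561  0.0338 0.041 ] [0.4139 0.0573 0.041 ] len 0.149 yaw -9.09 mid [0.4875 0.0456 0.041 ]
c [0.5739 0.1756 0.06  ] [0.4416 0.1962 0.06  ] len 0.1339 yaw -8.84 mid [0.5078 0.1859 0.06  ]
a [0.571  0.1327 0.028 ] [0.4404 0.1524 0.028 ] len 0.1321 yaw -8.61 mid [0.5057 0.1426 0.028 ]
b [0.5637 0.0854 0.028 ] [0.4305 0.1088 0.028 ] len 0.1352 yaw -9.97 mid [0.4971 0.0971 0.028 ]
[236.5 269.5] [69. 29.] 90.0 1409
[0.5092 0.1926 0.06  ]
[258.3 272.8] [14.9 55.4] 8.426968574523926 804
[0.5045 0.1435 0.028 ]
[279.5 276.5] [69. 25.] 90.0 1082
[0.4942 0.0922 0.028 ]
depth rect ((0.5048478841781616, 0.11673425883054733), (0.23821470141410828, 0.28920963406562805), 0.5544069409370422)
top x range [-0.075  0.076]
-0.096 0.0127; -0.09 0.0123; -0.084 0.0117; -0.078 0.0135; -0.072 0.0392; -0.066 0.0403; -0.06 0.0407; -0.054 0.0148; -0.048 0.0116; -0.042 0.0127; -0.036 0.0359; -0.03 0.0421; -0.024 0.0427; -0.018 0.0416; -0.012 0.0381; -0.006 0.0122; 0.0 0.0125; 0.006 0.014; 0.012 0.0387; 0.018 0.042; 0.024 0.0438; 0.03 0.0424; 0.036 0.0376; 0.042 0.0117; 0.048 0.0296; 0.054 0.0675; 0.06 0.0741; 0.066 0.0752; 0.072 0.0754; 0.078 0.0713; 0.084 0.0649; 
side x range [-0.073  0.075]
-0.072 0.0402; -0.066 0.0399; -0.06 0.0394; -0.054 0.0317; -0.03 0.0419; -0.024 0.043; -0.018 0.0417; -0.012 0.037; -0.006 0.03; 0.018 0.0423; 0.024 0.0438; 0.06 0.0738; 0.066 0.0751; 0.072 0.0741; 0.078 0.0665; 0.084 0.0354; 0.09 0.0136;
```

Both views agree on the heights: bar tops at about 43 and 75 mm, jaw top at 40 mm. The jig's yaw is about -9.0°, with its origin near (0.4995, 0.1147). The jaw's back face is at jig y of about -70 mm. I'll move to a point behind the jaw with the fingers shut.

carry_out(
  commands="22 -24 2 16;44.7 -49.2 8 32.5;44.7 -49.2 8 32.5;44.7 -49.2 8 32.5;44.7 -49.2 8 32.5;44.7 -49.2 8 32.5;44.7 -49.2 8 32.5;44.7 -49.2 8 32.5;44.7 -49.2 8 32.5;44.7 -49.2 8 32.5;44.7 -49.2 8 32.5;44.7 -49.2 8 32.5;44.7 -49.2 8 32.5;44.7 -49.2 8 32.5;44.7 -49.2 8 32.5;44.7 -49.2 8 32.5;44.7 -49.2 8 32.5;44.7 -49.2 8 32.5;44.7 -49.2 8 32.5;44.7 -49.2 8 32.5",
  gripper=1,
)

```text
t: 1.77
position: [0.4824, 0.0092, 0.1511]
eef_rot: [0.997, -0.079, -0.0, 0.0]
ft_force: [0.2, 0.2, 0.0]
width: -0.0001
grip_force: 0.0
```

carry_out(
  commands="0 0 4 0;0 0 7.5 0;0 0 10 0;0 0 11.5 0;0 0 12.4 0;0 0 12.8 0;0 0 12.8 0;0 -0.5 12.8 0;0 -1 12.8 0;0 -1.5 12.8 0;0 -2 12.8 0;0 -2.5 12.8 0;0 -3 12.8 0;0 -3.5 12.8 0;0 -3.5 12.8 0",
)

```text
t: 3.02
position: [0.4894, 0.0452, 0.0242]
eef_rot: [0.997, -0.078, 0.001, 0.0]
ft_force: [0.9, -2.5, 1.7]
width: -0.0003
grip_force: 1.2
```

carry_out(
  commands="0 -0.3 0 0;0 -0.6 0 0;0 -0.9 0 0;0 -1.2 0 0;0 -1.4 0 0;0 -1.6 0 0;0 -1.8 0 0;0 -2 0 0;0 -2 0 0",
)

```text
t: 3.77
position: [0.4925, 0.0641, 0.024]
eef_rot: [0.997, -0.078, 0.001, 0.001]
ft_force: [0.2, -5.5, 4.4]
width: -0.0002
grip_force: 2.7
```

```bash
cat >> h.py <<'E'
O=np.array([.4995,.1147]);E=np.array([[.9877,-.1564],[.1564,.9877]])
def prof(c,cross=.04):
    W=world(c);xy=(W[...,:2]-O)@E.T;g=(abs(xy[...,0])<cross)&(abs(xy[...,1])<.12)&(W[...,2]<.1)&(W[...,2]>.005)
    for y in np.arange(-.09,.1,.004):
        k=g&(abs(xy[...,1]-y)<.002)
        if k.sum()>3:print(round(y*1e3),round(np.median(W[k][:,2])*1e3),end="; ")
    print()
E
python3 - <<'E'
from h import *
from cell import manip
for n in("top","side"):
    c=manip.capture(n);prof(c);cv2.imwrite(f"pics/{n}1.png",cv2.resize(np.ascontiguousarray((c["pixels"][225:325,200:330] if n=="top" else c["pixels"][235:345,260:400])[...,::-1]),None,fx=5,fy=5,interpolation=cv2.INTER_CUBIC))
s=manip.state();print((s["position"][:2]-O)@E.T,s["ft_force"])
E
```

```text
-90 10; -86 13; -82 13; -78 11; -74 12; -70 10; -66 13; -62 11; -58 11; -54 11; -50 13; -46 8; -42 9; -38 18; -34 39; -30 39; -26 40; -22 40; -18 36; -14 35; -10 40; -6 42; -2 45; 2 43; 6 43; 10 39; 34 44; 38 41; 42 40; 46 35; 50 13; 54 34; 58 64; 62 72; 66 74; 70 76; 74 76; 78 74; 82 72; 86 67; 98 7; 
-90 80; -86 12; -82 12; -78 12; -74 13; -66 89; -62 76; -58 70; -54 70; -50 50; -46 55; -42 52; -38 56; -34 42; -30 40; -26 40; -22 41; -18 39; -14 59; -10 85; -6 43; -2 43; 2 43; 6 41; 10 39; 14 36; 26 42; 62 73; 66 74; 70 76; 74 75; 78 74; 82 70; 86 59; 90 30; 94 10; 
[ 0.00103693 -0.05104883] [ 0.04663022 -5.36691783  2.83087118]
```

carry_out(
  commands="0 -0.1 0 0;0 -0.2 0 0;0 -0.3 0 0;0 -0.4 0 0;0 -0.45 0 0;0 -0.5 0 0;0 -0.5 0 0",
)

```text
t: 4.45
position: [0.4933, 0.0688, 0.0241]
eef_rot: [0.997, -0.078, 0.001, 0.001]
ft_force: [0.3, -6.8, 4.3]
width: -0.0005
grip_force: 3.1
```

carry_out(
  commands="0 -0.05 0 0;0 -0.1 0 0;0 -0.15 0 0;0 -0.2 0 0;0 -0.2 0 0;0 -0.2 0 0",
)

```text
t: 4.95
position: [0.4936, 0.0704, 0.0241]
eef_rot: [0.997, -0.078, 0.001, 0.001]
ft_force: [0.0, -7.5, 4.5]
width: 0.0002
grip_force: 3.9
```

carry_out(
  commands="0 -0.05 0 0;0 -0.1 0 0;0 -0.15 0 0;0 -0.2 0 0;0 -0.2 0 0;0 -0.2 0 0",
)

```text
t: 5.45
position: [0.4938, 0.0719, 0.0241]
eef_rot: [0.997, -0.078, 0.001, 0.001]
ft_force: [0.1, -9.1, 3.9]
width: 0.0001
grip_force: 5.0
```

Run:
```python
from h import *
from cell import manip
for n in("top","side"):
    c=manip.capture(n);prof(c,.06);cv2.imwrite(f"pics/{n}2.png",cv2.resize(np.ascontiguousarray((c["pixels"][225:325,200:330] if n=="top" else c["pixels"][235:345,260:400])[...,::-1]),None,fx=5,fy=5,interpolation=cv2.INTER_CUBIC))
s=manip.state();print((s["position"][:2]-O)@E.T,s["ft_force"])
```

```text
-86 13; -82 12; -78 12; -74 13; -70 11; -66 12; -62 12; -58 14; -54 11; -50 11; -46 12; -42 11; -38 11; -34 11; -30 24; -26 43; -22 40; -18 41; -14 40; -10 37; -6 37; -2 41; 2 43; 6 43; 10 43; 14 42; 18 39; 22 32; 42 45; 46 42; 50 38; 54 38; 58 65; 62 72; 66 75; 70 76; 74 76; 78 74; 82 73; 86 68; 98 6; 
-90 11; -86 12; -82 12; -78 12; -74 12; -70 12; -66 13; -62 13; -58 87; -54 86; -50 66; -46 70; -42 56; -38 51; -34 60; -30 52; -26 41; -22 41; -18 41; -14 41; -10 39; -6 77; -2 41; 2 43; 6 43; 10 42; 14 40; 18 38; 22 38; 62 73; 66 74; 70 75; 74 75; 78 74; 82 70; 86 61; 90 31; 94 11; 
[ 0.00107395 -0.0431308 ] [ 0.11808883 -9.30297016  5.04783095]
```

View pics/top2.png

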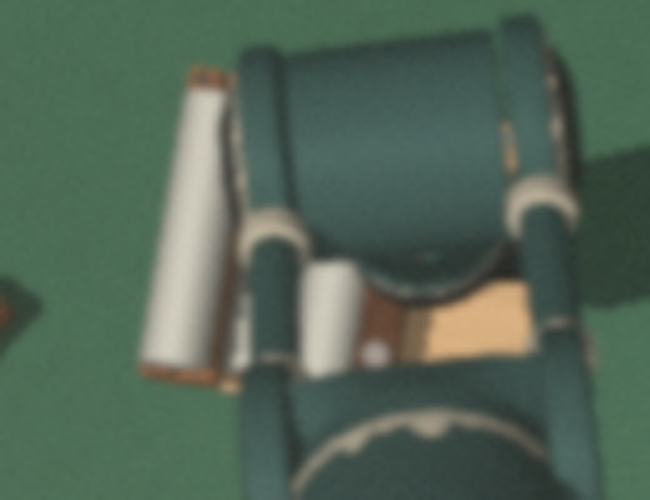

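The wrist hides part of the jig. The jaw at (375,320) has closed up to bar_b at (330,310), and bar_c is still in its groove at (185,230). The push force is rising, so I'll press on.

carry_out(
  commands="0 -0.1 0 0;0 -0.2 0 0;0 -0.3 0 0;0 -0.4 0 0;0 -0.4 0 0;0 -0.4 0 0;0 -0.4 0 0",
)

```text
t: 6.13
position: [0.4939, 0.0724, 0.0241]
eef_rot: [0.997, -0.077, 0.0, 0.004]
ft_force: [-0.4, -24.9, 7.4]
width: 0.0002
grip_force: 12.7
```

Firmly pinched now at 25 N. I'll back off, raise and open the gripper, and look again.

carry_out(
  commands="0 0.3 0 0;0 1 0 0;0 2 0 0;0 3 0 0;0 4 -3 0;0 6 -6 0;0 8 -10 0;0 11 -14 0;0 14 -14 0;0 17 -14 0;0 20 -14 0;0 20 -14 0;0 20 -14 0",
  gripper=-1,
)

```text
t: 7.22
position: [0.462, -0.1207, 0.1633]
eef_rot: [0.997, -0.08, 0.0, -0.0]
ft_force: [0.2, -0.0, -0.3]
width: 0.0852
grip_force: 0.0
```

Run:
```python
from h import *
from cell import manip
for n in("top","side"):
    c=manip.capture(n);prof(c,.06);np.savez(n+"3.npz",**c);cv2.imwrite(f"pics/{n}3.png",cv2.resize(np.ascontiguousarray((c["pixels"][225:325,200:330] if n=="top" else c["pixels"][235:345,260:400])[...,::-1]),None,fx=5,fy=5,interpolation=cv2.INTER_CUBIC))
s=manip.state();print(s["position"],(s["position"][:2]-O)@E.T,s["ft_force"],s["width"])
```

```text
-90 11; -86 12; -82 12; -78 11; -74 12; -70 11; -66 11; -62 11; -58 11; -54 12; -50 12; -46 11; -42 12; -38 11; -34 12; -30 25; -26 41; -22 40; -18 41; -14 41; -10 38; -6 38; -2 41; 2 43; 6 43; 10 43; 14 41; 18 38; 22 32; 26 37; 30 40; 34 42; 38 44; 42 43; 46 42; 50 38; 54 41; 58 64; 62 72; 66 74; 70 75; 74 76; 78 74; 82 73; 86 67; 98 5; 
-90 10; -86 11; -82 11; -78 11; -74 11; -70 11; -66 12; -30 39; -26 40; -22 40; -18 41; -14 40; -10 39; -6 39; -2 41; 2 43; 6 43; 10 42; 14 41; 18 39; 22 38; 62 72; 66 74; 70 75; 74 76; 78 74; 82 70; 86 60; 90 31; 94 12; 
[ 0.46205652 -0.11925921  0.16294157] [-0.0003917  -0.23693767] [0.07721872 0.4372414  0.4012971 ] 0.0852784717538088
```

View pics/top3.png

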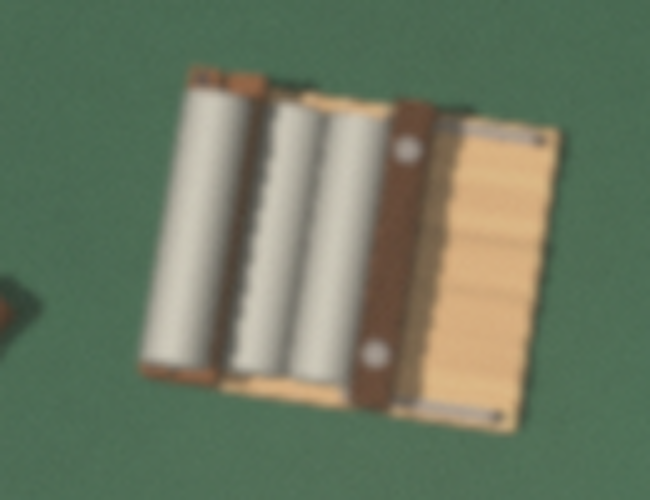

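The jaw is closed with no gap: bar_a at crop (275,240), bar_b at (340,245), jaw at (393,260), and bar_c still on the ledge at (195,230). Now I'll move over bar_c.

carry_out(
  commands="-0.1 -4 0 0;-0.3 -8 0 0;-0.3 -12 0 0;-0.3 -16 0 0;-0.3 -20 0 0;-0.3 -24 0 0;-0.3 -27.5 0 0;-0.3 -30 0 0;-0.3 -30.9 0 0;-0.3 -30.9 0 0;-0.3 -30.9 0 0;-0.3 -30.9 0 0",
)

```text
t: 8.32
position: [0.507, 0.1848, 0.1628]
eef_rot: [0.997, -0.079, -0.001, 0.0]
ft_force: [-0.0, -0.4, 0.6]
width: 0.0852
grip_force: 0.0
```

Run:
```python
from h import *
from cell import manip
s=manip.state();q=s["eef_rot"];print(s["position"],(s["position"][:2]-O)@E.T,np.degrees(2*np.arctan2(q[1],q[0])))
```

```text
[0.50698775 0.18484848 0.16283859] [-0.00357557  0.07045674] -9.006117300781117
```

carry_out(
  commands="0 -0.1 3.5 0;0 -0.1 6.5 0;0 -0.1 9 0;0 -0.1 10.5 0;0 -0.1 11.3 0;0 -0.1 11.7 0;0 -0.1 11.7 0;0 -0.1 11.7 0",
)

```text
t: 8.98
position: [0.5088, 0.1862, 0.0473]
eef_rot: [0.997, -0.079, 0.001, -0.0]
ft_force: [0.3, 0.1, 0.9]
width: 0.0855
grip_force: 0.0
```

carry_out(
  commands="0 0 0 0;0 0 0 0;0 0 0 0;0 0 0 0;0 0 0 0",
  gripper=0.1,
)

```text
t: 9.4
position: [0.5081, 0.1867, 0.0467]
eef_rot: [0.997, -0.079, 0.0, -0.0]
ft_force: [-1.3, -0.1, -1.0]
width: 0.0387
grip_force: 0.0
```

carry_out(
  commands="0 0 0 0;0 0 0 0;0 0 0 0;0 0 0 0;0 0 0 0;0 0 0 0",
  gripper=1,
)

```text
t: 9.9
position: [0.5081, 0.1866, 0.0468]
eef_rot: [0.997, -0.079, 0.0, -0.0]
ft_force: [-1.1, -0.1, 5.1]
width: 0.03
grip_force: 59.1
```

carry_out(
  commands="0 0 -0.2 0;0 0 -0.4 0;0 0 -0.8 0;0 0 -1.2 0;0 0 -1.2 0;0 0 -1.2 0",
)

```text
t: 10.4
position: [0.5081, 0.1866, 0.0586]
eef_rot: [0.997, -0.079, 0.0, -0.0]
ft_force: [-0.2, -0.1, -2.8]
width: 0.0299
grip_force: 59.4
```

Run:
```python
from h import *
from cell import manip
c=manip.capture("side");np.savez("side4.npz",**c);cv2.imwrite("pics/side4.png",cv2.resize(np.ascontiguousarray(c["pixels"][225:345,250:400,::-1]),None,fx=5,fy=5,interpolation=cv2.INTER_CUBIC));prof(c,.065)
s=manip.state();print(s["position"],s["ft_force"],s["wrist_torque"],s["width"],s["grip_force"])
```

```text
-90 10; -86 11; -82 11; -78 11; -74 11; -70 11; -66 12; -62 11; -30 39; -26 40; -22 40; -18 41; -14 40; -10 38; -6 37; -2 40; 2 42; 6 43; 10 42; 14 41; 18 37; 22 35; 26 26; 30 28; 34 30; 38 33; 42 43; 46 41; 50 79; 54 90; 58 88; 62 44; 66 43; 70 44; 74 87; 78 84; 82 79; 86 69; 90 30; 94 15; 98 79; 
[0.5079117  0.1865435  0.05835947] [ 0.85786221  0.56797731 -2.64692168] [ 0.03237107 -0.03741659 -0.00096265] 0.02996860166335899 59.39660668373108
```

View pics/side4.png

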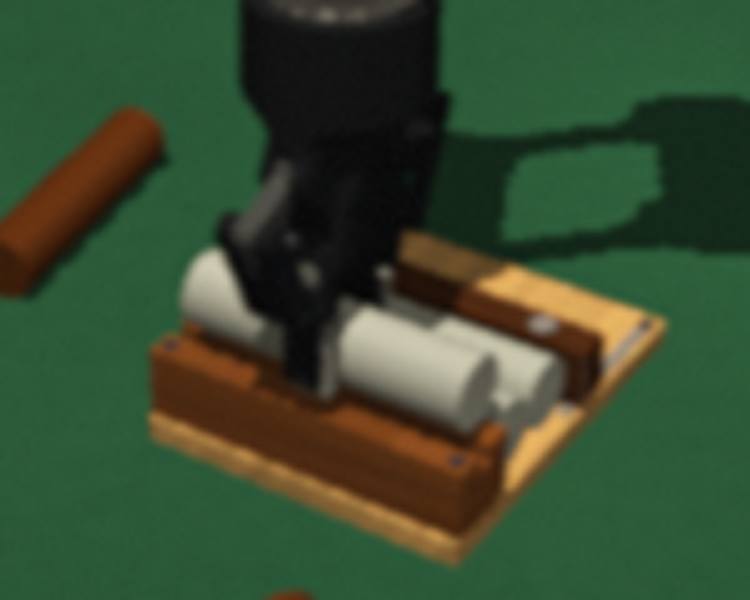

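The side view shows bar_c lifted level between the fingers, with its near end at (470,390) and far end at (205,290). The lower bars are still closed up. I'll carry it over the hollow.

carry_out(
  commands="0 0 -0.7 0;0 0 -1.4 0;0 0.8 -1.4 0;0.1 1.8 -1.4 0;0.2 3 -1.4 0;0.3 4.2 -1.4 0;0.3 4.8 -1.4 0;0.3 5 -1.4 0;0.3 5 -1.4 0;0.3 5 -1.4 0;0.3 5 -0.8 0;0.3 5 -0.2 0;0.3 5 0.3 0;0.3 5 0.8 0;0.3 5 1 0;0.3 5 1.1 0;0.3 5 1.1 0;0.3 5 1.1 0",
)

```text
t: 11.95
position: [0.5031, 0.1368, 0.0473]
eef_rot: [0.997, -0.079, 0.0, -0.0]
ft_force: [0.4, 0.2, -2.7]
width: 0.0301
grip_force: 59.6
```

Run:
```python
from h import *
from cell import manip
s=manip.state();print(s["position"],(s["position"][:2]-O)@E.T,s["ft_force"],s["wrist_torque"],s["width"])
c=manip.capture("side");cv2.imwrite("pics/side5.png",cv2.resize(np.ascontiguousarray(c["pixels"][225:345,250:400,::-1]),None,fx=5,fy=5,interpolation=cv2.INTER_CUBIC))
```

```text
[0.50308006 0.13676809 0.04728298] [8.45787062e-05 2.23565790e-02] [ 0.36285443  0.16697676 -2.6697892 ] [ 0.00906155 -0.00033431  0.00846347] 0.030111196987281888
```

View pics/side5.png

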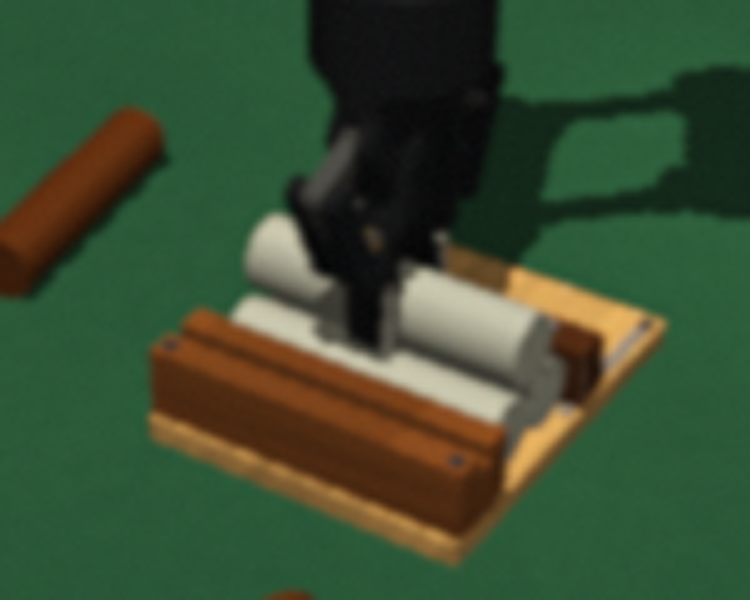

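Bar_c hangs over the groove, its near end at (530,350) in line with the lower bars' ends. I'll lower it gently until contact.

carry_out(
  commands="0 0 0.1 0;0 0 0.2 0;0 0 0.3 0;0 0 0.4 0;0 0 0.4 0;0 0 0.4 0",
)

```text
t: 12.5
position: [0.5031, 0.1367, 0.0437]
eef_rot: [0.997, -0.079, 0.0, -0.0]
ft_force: [-1.5, 0.1, 1.6]
width: 0.0304
grip_force: 61.9
```

carry_out(
  commands="0 0 0.05 0;0 0 0.1 0;0 0 0.1 0;0 0 0.1 0",
)

```text
t: 12.83
position: [0.5031, 0.1367, 0.0436]
eef_rot: [0.997, -0.079, 0.0, 0.0]
ft_force: [-4.2, -0.1, 8.8]
width: 0.0302
grip_force: 66.0
```

Firm contact at 9 N. I'll release partly and then rise.

carry_out(
  commands="0 0 -0.1 0;0 0 -0.1 0;0 0 -0.1 0;0 0 -0.1 0;0 0 -0.1 0",
  gripper=0.1,
)

```text
t: 13.25
position: [0.503, 0.1367, 0.0431]
eef_rot: [0.997, -0.079, -0.0, -0.0]
ft_force: [-0.2, 0.4, -0.7]
width: 0.0386
grip_force: 0.0
```

carry_out(
  commands="0 0 -0.5 0;0 0 -1 0;0 0 -2 0;0 0 -3.5 0;0 0 -6 0;0 0 -9 0;0 3 -12 0;0 7 -12 0;0 11 -12 0;0 15 -12 0;0 19 -12 0;0 22 -12 0;0 22 -12 0;0 22 -12 0",
)

```text
t: 14.42
position: [0.4685, -0.0821, 0.1644]
eef_rot: [0.997, -0.081, 0.001, -0.0]
ft_force: [0.0, 0.4, -0.5]
width: 0.0382
grip_force: 0.0
```

Run:
```python
from h import *
from cell import manip
for n in("top","side"):
    c=manip.capture(n);prof(c,.06);cv2.imwrite(f"pics/{n}6.png",cv2.resize(np.ascontiguousarray((c["pixels"][225:325,200:330] if n=="top" else c["pixels"][235:345,260:400])[...,::-1]),None,fx=5,fy=5,interpolation=cv2.INTER_CUBIC))
s=manip.state();print(s["t"],s["position"],s["ft_force"],s["width"])
```

```text
-90 11; -86 11; -82 11; -78 11; -74 11; -70 11; -66 12; -62 12; -58 12; -54 12; -50 12; -46 11; -42 11; -38 12; -34 11; -30 28; -26 41; -22 40; -18 41; -14 41; -10 39; -6 38; -2 40; 2 43; 6 47; 10 66; 14 69; 18 71; 22 71; 26 71; 30 69; 34 66; 38 57; 42 43; 46 42; 50 38; 54 39; 58 45; 62 45; 66 44; 70 38; 74 38; 78 44; 82 46; 86 44; 90 44; 98 7; 
-90 10; -86 11; -82 11; -78 11; -74 11; -70 11; -66 12; -30 39; -26 40; -22 41; -18 42; -14 40; 14 69; 18 70; 22 71; 26 70; 30 68; 34 63; 38 55; 42 43; 46 41; 50 41; 54 43; 58 44; 62 44; 66 43; 70 42; 74 42; 78 44; 82 44; 86 44; 90 26; 94 12; 
14.5167 [ 0.46873969 -0.08028687  0.16396637] [-0.04779691 -0.37992493 -0.00926915] 0.03838675707762145
```

View pics/top6.png

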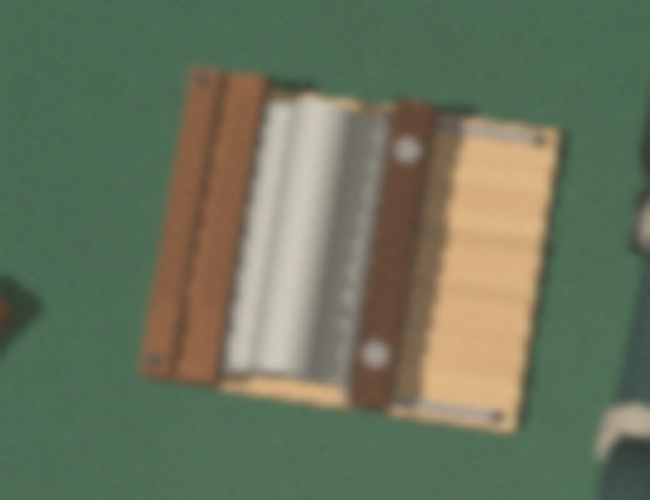

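The top view shows bar_c seated in the hollow at (305,235), its top at 71 mm as expected. It is parallel to the lower bars with the ends in line, the jaw at (393,260) is unmoved, and the arm is clear. Handing in.

```bash
python3 -c "
from cell import manip
print(manip.close_job())"
```

```text
the job is handed in; nothing more can be done
None
```

I handed the job in at about 14.5 s; no verdict came back. In the last pictures the jaw was closed up on both lower bars against the fence, and the third bar lay in the hollow with its ends in line. The arm was clear, and I didn't touch the jack, jar or clamp.

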